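# Show the bearing ball to the inspection camera

## Robot

A 7-joint arm with a two-finger parallel gripper is mounted at the origin on a cart in front of the work surface, level with it; the furniture and walls round the work are solid. World frame = base frame: x ahead of the robot, y to its left, z up, the work surface at z = 0. Lengths are in m, angles in rad, forces in N, time in s.
With the tool pointing down it reaches from about 0.4 to 0.9 m from the base axis. Payload 5.6 kg.
Tool frame: the origin (TCP) lies at the very end of the fingers, on their centre line; the grasp point (between the pads) lies 19 mm behind it; y points along the fingers, x is the direction in which the jaws open and shut, and the axes are right-handed (so a half turn about y gives the same grasp; the last joint's range is limited). The gripper opens to 92 mm and grips with 3 to 60 N. Pads are 20 mm wide; open, the fingers measure 128 mm over their backs; the gripper's body (75 mm by 189 mm) begins 69 mm behind the grasp point.
Start: joints at [1.191, 0.468, -0.012, 1.603, 0.006, 1.071, -0.056], TCP at [0.215, -0.614, 0.215] pointing down, gripper open.
Joint ranges: [-2.53, 2.53], [-0.31, 2.02], [-1.57, 1.55], [0.28, 2.44], [-1.29, 4.43], [0.15, 1.84], [-2.92, 2.92]. Speed limits (rad/s): [2.57, 2.57, 3.14, 3.14, 3.14, 3.14, 3.14].

## Interface

Orientations are given as a unit quaternion [w, x, y, z].
In Python, from rig import r, imaging, workorder, cut_out gives the robot as it stands. The module is installed in compiled form; this text tells all that it offers.
- The arm moves only by the tool drive_tool, never from a script. Its argument "deltas" is one flat list of numbers, 7 for each row, row after row: the turn, a rotation vector about the tool's x, y, z in degrees, then the shift along the tool's x, y, z in cm, then the opening in per cent of the stroke, from 0 (shut) to 100 (fully open). A call has exactly 5 rows; each row shifts and turns the pose as measured when the row begins, along the tool's axes as they then stand; what a row does not reach is not made up. A row lasts 1/8 s, in which the tool goes at most 62.5 mm and 10.7 degrees, less where a joint would pass 70% of its speed; a pose out of reach is approached as far as the arm can. A call is refused whole if a number of a shift passes 6.25 or a number of a turn 10.7, either way. A call with a gripper value outside its range is refused whole. The fingers move at their own pace and stop on an object; "grip_force" is the grip in N (left out, the last holds). Time passes only in rows, so rows that do not move let the fingers close, or fill a call up. It gives the time, the measured TCP pose, the force and the opening at its end, in the units of the state.
- r.get_obs(): the state, without advancing time (a new reading comes with each control period).
- imaging.grab_frame(name): name is "scene" or "top" or "wrist"; returns a dict with "pixels" (420x560x3 uint8, red, green, blue), "fov_y" (degrees; the focal length in pixels is half the picture's height over the tangent of half this angle, whatever the lens; pixels are square), "cx", "cy" (the principal point, pixels), "rvec" (rotation vector, rad) and "tvec" (3), from world to camera coordinates, as OpenCV has them. Camera axes: x right, y down, z forward; pixel columns grow to the right and rows downward; lengths in m; the calibration is good to about 2 mm. The wrist camera is an equidistant fisheye: a pixel r from the principal point sees the ray r / f radians off the axis. A picture is of the moment at which its call begins. There is no depth.
- workorder.sign_off(): hands the job in, once; it reports no verdict.
Trained networks look in the newest picture that a camera, given by its name, has taken for a name from the list of things; names that differ only in an ending like _2 or _b are one class to them, and where a whole thing is asked for, a point or a joint stands for the part that bears it (a point fixed in the world has none). Each returns a list of dicts, best first, with "conf" (0 to 1); they miss things now and then, are a little off and sometimes report something else, mostly with a low value. They report only what shows in the picture. A call takes as long as a camera call. They do not tell look-alikes from the thing itself.
- cut_out(query, camera): "region" (420x560 bool, what is visible of it) and "point" ([column, row] in pixels, amid what is visible of it).
The state is a dict: "t": time; "q": joint angles; "joint_vel": joint speeds; "tau": joint torques, N m; "tcp_pos": TCP position; "eef_rot": TCP orientation; "contact_force": force on the tool from outside, world axes, zero at the start; "wrist_torque": the same for the moment, N m; "opening": finger opening in m.
Only numpy, scipy, OpenCV 4.12 (cv2) and the standard library are available. Lean on these libraries where they do the work, as an engineer would, in place of code of your own. Each camera call takes 0.05 s, during which the arm holds its last target.

## Task

Swing the clamp lever on the socket block wide open, then lift the tray out by its upright grip, keeping it level so that the loose steel ball and the loose ring stay in their pockets. Carry it to the round camera that looks up from the bench and finish holding the tray there, level and still, with the ball over the lens and the tray's underside about 6 cm above the lens. The program ends while the gripper still holds the tray: do not put it down, and leave the other things on the bench where they are.

Things in the scene. Friction and masses are not known exactly. Their poses are not given: they have to be found in the camera images.
- clamp (a joint): swing angle of the steel clamp lever about its upright pivot: 0 shut (its tongue lies over the tray's edge and keeps the tray down), grows as the lever swings outward, away from the tray, up to 1.6 (wide open); seen from above the opening turn is clockwise. It turns stiffly (about 0.04 N m) and stays where it is left.
- clamp_knob (a point): middle of the exposed part of the lever's black upright knob: a round post of 12 mm diameter, standing 32 mm clear above the lever's 8 mm thick arm; this point is 14 mm below the knob's top, 18 mm above the arm and 42 mm above the bench; it lies 79 mm from the pivot axis. When shut, it stands 32 mm outside the tray's long edge (-y side of the tray).
- clamp_hinge (a point): point on the lever's pivot axis (vertical), at the knob point's height; fixed to the socket block
- block: grey socket block screwed to the bench (does not move), 150x94 mm with a small ear for the lever pivot, nest floor 10 mm above the bench, with low locating rails up to 6 mm above the nest floor, 1.5 to 2.5 mm play round the tray; origin at the centre of the underside; x along its length, lever on its -y side; yaw up to 0.5 rad either way
- tray: loose white tray, plate 120x64x4 mm (x, y, z), about 0.14 kg, lying in the nest of the socket block with its axes along the block's; origin at the centre of its underside, z up. In the middle stands an upright grip blade, 28 mm along x, 14 mm thick along y, top 59 mm above the underside. On either side, at x = +36 and -36 mm, is a round pocket of 32 mm inner diameter with a flat clear floor (at the plate's top face) and a rim 4 mm high; one holds the ball, the other the ring.
- tray_handle (a point): on the tray's grip blade, 44 mm above the tray's underside (15 mm below the blade's top), centred; axes as the tray: take it across y (14 mm)
- pocket_a (a point): centre of the floor of the tray's pocket at x = +36 mm, 4 mm above the tray's underside
- pocket_b (a point): centre of the floor of the tray's pocket at x = -36 mm, 4 mm above the tray's underside
- ball_center (a point): centre of the loose steel ball, 20 mm diameter, 33 g; lies in one of the tray's two pockets (which one varies) and can roll about 9 mm from its middle
- race_center (a point): centre of the loose steel ring (bearing race), 20 mm outside diameter, 12 mm bore, 7 mm high, lying flat in the other pocket
- lens (a point): top centre of the camera's round lens, 50 mm diameter, 35 mm above the bench, looking straight up
- viewer: dark round camera housing fixed to the bench, 84 mm diameter, 32 mm tall, lens in its top; origin at the centre of its underside
- powder_jar_1: bystander, leave alone: low white screw jar with blue lid, 48 mm wide, 55 mm tall; origin at the centre of its underside
- red_snips: bystander, leave alone: cutting pliers with red grips lying flat, 95x49x11 mm; origin at the centre of its underside
- model_work: bystander, leave alone: cream stone dental model, 54x60x28 mm; origin at the centre of its underside
- adapter: bystander, leave alone: black mains adapter lying on the bench, 62x42x30 mm; origin at the centre of its underside
- tape_roll: bystander, leave alone: roll of masking tape lying flat, 66 mm wide, 20 mm tall; origin at the centre of its underside
Mind the look-alikes: they are no part of the job. Of the things that look like the tray, the larger one is meant.

How it is judged:
On the way, in this order (a step that is already met when the one before it is completed fails the run):
1. the clamp lever is swung wide open (value of joint clamp above 1.1 rad), for 0.2 s.
2. the tray is lifted clear of the socket block (z of tray_handle in the frame of block above 0.094 m), for 0.2 s.
At the end, for the whole second after the job is handed in: The gripper holds the tray still (under 30 mm/s) and level within 10 degrees, touching neither camera nor block, its underside 25 to 110 mm above the lens top; the ball's centre is within 25 mm of the lens centre seen from above; ball and ring lie in their pockets; the lever stays open past 1.0 rad (contact force between the fingers and tray above 1 N and contact force between tray and viewer below 0.1 N and contact force between tray and block below 0.1 N and z of tray in the frame of lens between 0.025 and 0.11 m and horizontal distance between ball_center and lens below 0.025 m and (distance between ball_center and pocket_a below 0.024 m or distance between ball_center and pocket_b below 0.024 m) and (distance between race_center and pocket_a below 0.024 m or distance between race_center and pocket_b below 0.024 m) and angle between tray_handle's own z axis and vertical below 0.17 rad and linear speed of tray below 0.03 m/s and value of joint clamp above 1 rad); the arm keeps its last pose, push and grip.
It fails at once if the ball leaves its pocket (distance between ball_center and pocket_a above 0.026 m and distance between ball_center and pocket_b above 0.026 m).
It fails at once if the ring leaves its pocket (distance between race_center and pocket_a above 0.026 m and distance between race_center and pocket_b above 0.026 m).
It fails at once if the tray is tipped more than 30 degrees (angle between tray_handle's own z axis and vertical above 0.52 rad).
It fails at once if a bystander is pushed away by more than 3 cm (distance of any of powder_jar_1, red_snips, model_work, adapter, tape_roll from where it was at the start of the episode above 0.03 m).
It also fails if it takes over 58 s, if anything falls off the work surface, if the arm or the gripper's body presses on something with over 40 N, if the wrist force passes 120 N, or if a joint passes its speed limit or range.

## Working session

There is one attempt and no reset: what is moved stays moved. The work goes in short steps, Python scripts to look and compute and a tool call to move; the robot and the scene stay as the last step left them, time stands still between calls to the robot, and variables do not carry over. Pictures are saved under pics/ and viewed, and the job is handed in when it is done.

Besides the shell and the picture viewer there is one more tool, called after "Call:" in YAML: its name, and indented under it one key for each argument. drive_tool: Moves the arm, as the interface text tells. Its arguments: {"type":"object","properties":{"deltas":{"type":"array","items":{"type":"number"}},"grip_force":{"type":"number"}},"required":["deltas"]}

```bash
mkdir -p pics
python3 - <<'E'
from rig import r, imaging, workorder, cut_out
import cv2,pickle
o=r.get_obs();print(o)
for n in ["scene","top","wrist"]:
    f=imaging.grab_frame(n);cv2.imwrite(f"pics/{n}0.png",f["pixels"][:,:,::-1]);pickle.dump(f,open(f"{n}0.pkl","wb"));print(n,{k:v for k,v in f.items() if k!="pixels"})
E
```

```text
{'t': 0.0, 'q': array([ 1.19101334,  0.46832302, -0.01162204,  1.60360629,  0.00596889,
        1.07141773, -0.05629288]), 'joint_vel': array([-3.65069164e-04, -3.21815494e-04,  2.05387924e-04,  4.51159232e-04,
       -2.86117797e-05, -1.08473722e-03,  3.28963205e-04]), 'tau': array([-3.64944681e-04, -5.20574427e+01, -1.22322422e-02, -2.43745959e+01,
       -5.65738895e-02,  1.73151802e-02,  1.39143644e-04]), 'tcp_pos': array([ 0.2145561 , -0.61295426,  0.21368268]), 'eef_rot': array([ 0.57704142, -0.5763882 ,  0.40965785, -0.40863221]), 'contact_force': array([0.22294006, 0.18464705, 0.42969274]), 'wrist_torque': array([ 0.03174175, -0.03225808, -0.00818207]), 'opening': 0.09186524570378617}
scene {'fov_y': 49.15179646432533, 'cx': 272.20157198002255, 'cy': 213.9961832101082, 'rvec': array([ 1.19217449, -2.29757518,  0.9955843 ]), 'tvec': array([0.29539868, 0.34813293, 0.96135829])}
top {'fov_y': 53.818832590190055, 'cx': 279.2336162827182, 'cy': 201.7263495647086, 'rvec': array([ 2.20705196, -2.01136266,  0.20632167]), 'tvec': array([-0.03709957,  0.52095935,  1.07213783])}
wrist {'fov_y': 65.70646984690485, 'cx': 274.1513292442092, 'cy': 214.65472156215372, 'rvec': array([-2.38504548,  1.69005   ,  0.22284469]), 'tvec': array([-0.6487615 , -0.02987611,  0.39150373])}
```

View pics/scene0.png

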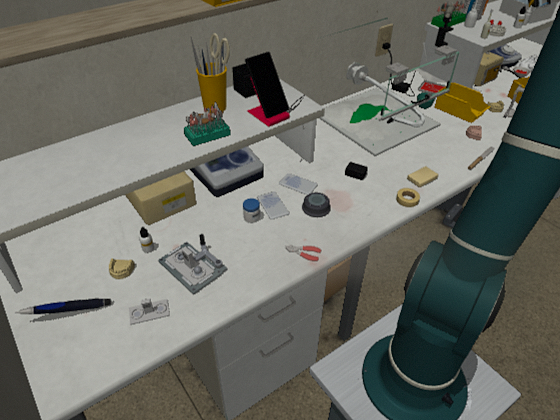

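View pics/top0.png

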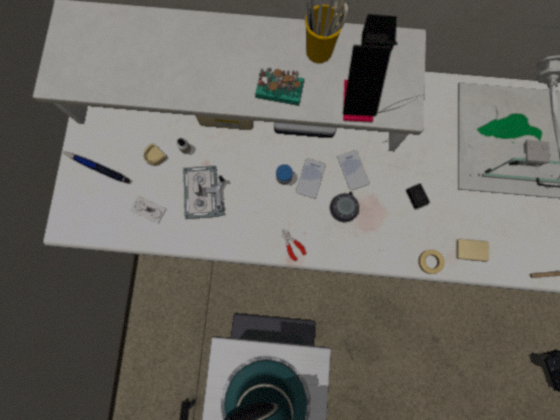

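View pics/wrist0.png

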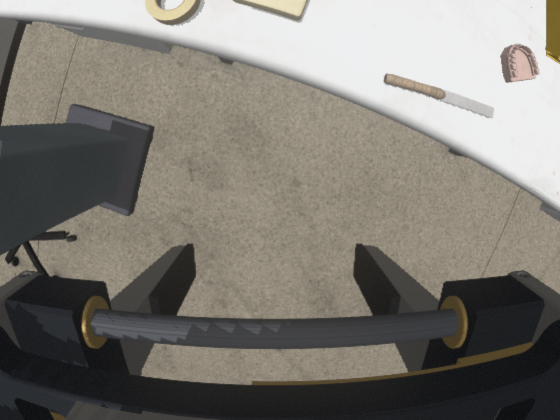

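The top picture shows the clamped tray in its block at about (203,190), with the black knob at about (223,180). A smaller loose look-alike tray is at (149,209), the camera at (344,207), the snips at (293,245) and the jar at (285,174). The tray in the block is the larger one, so I choose that and will check it in a close crop.

```bash
cat > h.py <<'E'
import numpy as np,cv2,pickle
from scipy.spatial.transform import Rotation as R
def KRt(f):
    h=f["pixels"].shape[0];fl=h/2/np.tan(np.radians(f["fov_y"])/2)
    return fl,cv2.Rodrigues(np.array(f["rvec"]))[0],np.array(f["tvec"])
def ray(f,uv,fish=False):
    fl,Rm,t=KRt(f);x=(uv[0]-f["cx"])/fl;y=(uv[1]-f["cy"])/fl
    if fish:
        th=np.hypot(x,y);d=np.array([np.sin(th)*x/max(th,1e-9),np.sin(th)*y/max(th,1e-9),np.cos(th)])
    else: d=np.array([x,y,1.])
    return -Rm.T@t,Rm.T@d
def atz(f,uv,z,fish=False):
    c,d=ray(f,uv,fish);return c+d*(z-c[2])/d[2]
def proj(f,P,fish=False):
    fl,Rm,t=KRt(f);p=np.atleast_2d(P)@Rm.T+t
    if fish:
        rr=np.hypot(p[:,0],p[:,1]);th=np.arctan2(rr,p[:,2]);s=th/np.maximum(rr,1e-9)
    else: s=1/p[:,2]
    return np.c_[f["cx"]+fl*p[:,0]*s,f["cy"]+fl*p[:,1]*s]
def crop(f,x0,x1,y0,y1,k,name):
    cv2.imwrite(name,cv2.resize(f["pixels"][y0:y1,x0:x1,::-1],None,fx=k,fy=k,interpolation=cv2.INTER_CUBIC))
E
python3 - <<'E'
from h import *
t=pickle.load(open("top0.pkl","rb"));s=pickle.load(open("scene0.pkl","rb"))
crop(t,120,250,130,230,6,"pics/tc.png");crop(s,110,240,220,330,6,"pics/sc.png")
for n,uv,z in [("blk",(203,190),.014),("knob",(223,180),.055),("lens",(344,207),.035),("jar",(285,174),.055),("snips",(293,245),.01),("model",(155,155),.028)]:
    print(n,atz(t,uv,z).round(3))
for n,uv,z in [("lens",(316,202),.035),("jar",(251,203),.055),("knob",(202,236),.056)]: print(n,atz(s,uv,z).round(3))
print("topcam",ray(t,(0,0))[0],ray(s,(0,0))[0])
from rig import cut_out
for q in ["tray","clamp_knob","block","lens","viewer","ball_center","race_center","tray_handle","clamp_hinge","powder_jar_1","red_snips"]:
  for c in ["top","scene"]:
    print(q,c,[(np.round(d["point"],1).tolist(),round(d["conf"],2)) for d in cut_out(q,c)][:3])
E
```

```text
blk [0.544 0.23  0.014]
knob [0.568 0.17  0.055]
lens [ 0.528 -0.168  0.035]
jar [0.601 0.003 0.055]
snips [ 0.413 -0.037  0.01 ]
model [0.63  0.376 0.028]
lens [ 0.525 -0.162  0.035]
jar [0.609 0.005 0.055]
knob [0.574 0.18  0.056]
topcam [ 0.29663254 -0.0077125   1.15507757] [-0.20874741  0.50833949  0.91141767]
tray top [([196.0, 192.4], 0.88), ([148.8, 210.9], 0.64)]
tray scene [([188.5, 263.2], 0.98), ([148.0, 310.3], 0.73), ([199.8, 259.9], 0.59)]
clamp_knob top [([219.3, 189.0], 0.82)]
clamp_knob scene [([207.5, 254.1], 0.72), ([253.2, 208.3], 0.31)]
block top [([211.7, 193.8], 0.8)]
block scene [([206.9, 261.5], 0.97), ([187.3, 266.3], 0.73), ([315.7, 205.2], 0.67)]
lens top [([344.0, 206.1], 0.81)]
lens scene [([314.0, 205.8], 0.74), ([196.8, 260.2], 0.29)]
viewer top [([346.9, 209.5], 0.87)]
viewer scene [([312.7, 206.3], 0.77)]
ball_center top [([197.7, 202.6], 0.4)]
ball_center scene [([193.9, 269.5], 0.62)]
race_center top [([200.5, 191.1], 0.56)]
race_center scene []
tray_handle top [([199.0, 189.2], 0.87), ([145.1, 205.5], 0.66), ([416.7, 197.4], 0.29)]
tray_handle scene [([149.1, 311.0], 0.92), ([188.6, 263.9], 0.6)]
clamp_hinge top [([211.8, 192.9], 0.77)]
clamp_hinge scene [([195.6, 259.9], 0.75)]
powder_jar_1 top [([285.6, 171.2], 0.85)]
powder_jar_1 scene [([250.1, 206.7], 0.87)]
red_snips top [([289.5, 242.0], 0.59)]
red_snips scene [([302.8, 250.3], 0.76), ([358.2, 170.2], 0.49)]
```

View pics/tc.png

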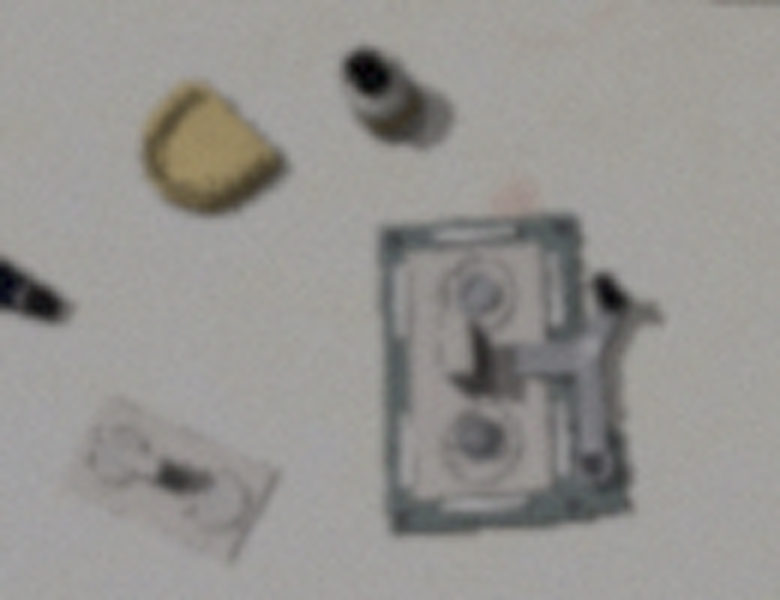

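View pics/sc.png

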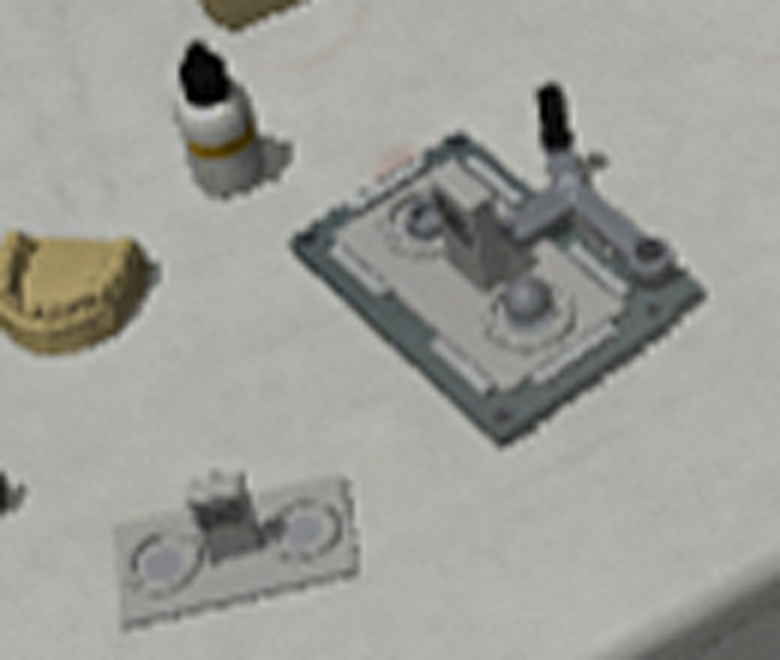

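The crop confirms the choice. The clamped tray in the block is the larger one, with the ball in the near pocket (top crop about (482,443)), the ring in the far pocket (478,295) and the lever pivot at (597,465).

Run:
```python
from h import *
t=pickle.load(open("top0.pkl","rb"));s=pickle.load(open("scene0.pkl","rb"))
T=lambda u,v,z:atz(t,(120+(u-2.5)/6,130+(v-2.5)/6),z).round(4)
S=lambda u,v,z:atz(s,(110+(u-2.5)/6,220+(v-2.5)/6),z).round(4)
print("far",T(478,295,.018),S(422,222,.018));print("near",T(482,443,.018),S(532,312,.018))
print("pivot",T(597,465,.028),S(652,250,.028));print("knobtop",T(603,282,.056),S(550,92,.056))
print("corners TL,TR,BL",T(385,228,.012),T(580,215,.012),T(398,532,.012))
print("corners scene: top,left,bottom",S(460,135,.012),S(293,240,.012),S(503,445,.012))
print("rot",R.from_quat(np.roll([ 0.57704142, -0.5763882 ,  0.40965785, -0.40863221],-1)).as_matrix().round(3))
# shelf
for v in (100,110,118,122):print("shelf@.3",atz(t,(200,v),.3).round(3),atz(t,(380,v),.3).round(3))
w=pickle.load(open("wrist0.pkl","rb"));c=ray(w,(0,0))[0];print("wristcam",c)
```

```text
far [0.5745 0.244  0.018 ] [0.5763 0.2477 0.018 ]
near [0.5039 0.2327 0.018 ] [0.5047 0.2329 0.018 ]
pivot [0.4967 0.1764 0.028 ] [0.4974 0.1783 0.028 ]
knobtop [0.5766 0.1794 0.056 ] [0.5786 0.1793 0.056 ]
corners TL,TR,BL [0.6047 0.2939 0.012 ] [0.6197 0.2019 0.012 ] [0.4594 0.2674 0.012 ]
corners scene: top,left,bottom [0.6186 0.2083 0.012 ] [0.6043 0.2961 0.012 ] [0.455  0.2737 0.012 ]
rot [[ 0.33  -0.001  0.944]
 [-0.944  0.002  0.33 ]
 [-0.002 -1.    -0.   ]]
shelf@.3 [0.685 0.204 0.3  ] [ 0.722 -0.195  0.3  ]
shelf@.3 [0.661 0.2   0.3  ] [ 0.698 -0.196  0.3  ]
shelf@.3 [0.643 0.198 0.3  ] [ 0.68  -0.197  0.3  ]
shelf@.3 [0.633 0.197 0.3  ] [ 0.67  -0.197  0.3  ]
wristcam [ 0.28255289 -0.58927308  0.38468213]
```

```bash
cat > plan.py <<'E'
from h import *
def Rg(yaw):  # tool x at yaw deg, tool y down
    a=np.radians(yaw);x=np.array([np.cos(a),np.sin(a),0]);y=np.array([0,0,-1.]);return np.c_[x,y,np.cross(x,y)]
def plan(way,op,n=5,smax=6.0,tmax=10.5,start=None):
    """way: list of (pos,yaw) goals, visited in order; prints rows"""
    if start is None:
        from rig import r
        o=r.get_obs();p=np.array(o["tcp_pos"]);M=R.from_quat(np.roll(o["eef_rot"],-1)).as_matrix()
        print("now t %.2f"%o["t"],p.round(4),"yaw %.1f"%np.degrees(np.arctan2(M[1,0],M[0,0])),"tilt %.2f"%np.degrees(np.arccos(-M[2,1])),"F",o["contact_force"].round(1),"op %.4f"%o["opening"],"q7 %.2f q1 %.2f"%(o["q"][6],o["q"][0]))
    else: p,M=start
    rows=[]
    for g,yaw in way:
        g=np.array(g);G=Rg(yaw)
        while len(rows)<200:
            rv=R.from_matrix(M.T@G).as_rotvec(degrees=True);d=M.T@(g-p)
            k=max(np.linalg.norm(d)*100/smax,np.linalg.norm(rv)/tmax,1e-9)
            if k<0.01:break
            m=int(np.ceil(k));rv=np.round(rv/m,1);dd=np.round(d*100/m,2)
            rows.append([*rv,*dd,op]);p=p+M@(dd/100);M=M@R.from_rotvec(rv,degrees=True).as_matrix()
            if m==1:break
    print(len(rows),"rows; end",p.round(4))
    for i in range(0,min(len(rows),n*1),5):
        c=rows[i:i+5]
        while len(c)<5:c.append([0,0,0,0,0,0,op])
        print([float(v)+0 for q in c for v in q])
E
python3 -c "
from plan import *
plan([([.5775,.179,.16],91)],45,20)"
```

```text
now t 1.25 [ 0.2147 -0.6135  0.2146] yaw -70.7 tilt 0.00 F [-0.6 -0.  -0.5] op 0.0920 q7 -0.06 q1 1.19
16 rows; end [0.5775 0.179  0.16  ]
[0.0, -10.1, 0.0, -3.93, 0.34, 3.78, 45.0, 0.0, -10.1, 0.0, -3.2, 0.34, 4.41, 45.0, 0.0, -10.1, 0.0, -2.38, 0.34, 4.9, 45.0, 0.0, -10.1, 0.0, -1.48, 0.34, 5.24, 45.0, 0.0, -10.1, 0.0, -0.54, 0.34, 5.42, 45.0]
[0.0, -10.1, 0.0, 0.42, 0.34, 5.43, 45.0, 0.0, -10.1, 0.0, 1.36, 0.34, 5.27, 45.0, 0.0, -10.1, 0.0, 2.27, 0.34, 4.95, 45.0, 0.0, -10.1, 0.0, 3.1, 0.34, 4.48, 45.0, 0.0, -10.1, 0.0, 3.84, 0.34, 3.87, 45.0]
[0.0, -10.1, 0.0, 4.45, 0.34, 3.14, 45.0, 0.0, -10.1, 0.0, 4.94, 0.34, 2.3, 45.0, 0.0, -10.1, 0.0, 5.26, 0.34, 1.4, 45.0, 0.0, -10.1, 0.0, 5.43, 0.34, 0.46, 45.0, 0.0, -10.2, 0.0, 5.43, 0.35, -0.5, 45.0]
[0.0, -10.1, 0.0, 5.25, 0.34, -1.45, 45.0, 0.0, 0.0, 0.0, 0.0, 0.0, 0.0, 45.0, 0.0, 0.0, 0.0, 0.0, 0.0, 0.0, 45.0, 0.0, 0.0, 0.0, 0.0, 0.0, 0.0, 45.0, 0.0, 0.0, 0.0, 0.0, 0.0, 0.0, 45.0]
```

Call:
drive_tool:
  deltas: [0,-10,0,-3.9,0.2,3.8,45,0,-10,0,-3.2,0.2,4.4,45,0,-10,0,-2.4,0.2,4.9,45,0,-10,0,-1.5,0.2,5.2,45,0,-10,0,-0.5,0.2,5.4,45]

```text
t: 1.88
tcp_pos: [0.3276, -0.3633, 0.2039]
eef_rot: [-0.695, 0.698, -0.12, 0.12]
contact_force: [0.8, 0.5, 0.2]
opening: 0.0439
```

```bash
python3 -c "
from plan import *
plan([([.5775,.179,.17],91)],45,20)"
```

```text
now t 1.88 [ 0.3276 -0.3633  0.2039] yaw -19.6 tilt 0.24 F [0.8 0.5 0.2] op 0.0439 q7 0.35 q1 1.03
11 rows; end [0.5774 0.179  0.17  ]
[0.0, -10.1, 0.0, 0.49, 0.29, 5.41, 45.0, 0.0, -10.0, 0.0, 1.43, 0.29, 5.24, 45.0, 0.0, -10.1, 0.0, 2.32, 0.29, 4.91, 45.0, 0.0, -10.0, 0.0, 3.14, 0.29, 4.43, 45.0, 0.0, -10.1, 0.0, 3.86, 0.29, 3.81, 45.0]
[0.0, -10.0, 0.0, 4.47, 0.28, 3.08, 45.0, 0.0, -10.1, 0.0, 4.94, 0.29, 2.25, 45.0, 0.0, -10.0, -0.1, 5.26, 0.28, 1.35, 45.0, 0.0, -10.1, 0.0, 5.41, 0.3, 0.42, 45.0, 0.0, -10.0, -0.1, 5.4, 0.29, -0.54, 45.0]
[0.1, -10.1, -0.1, 5.23, 0.31, -1.46, 45.0, 0.0, 0.0, 0.0, 0.0, 0.0, 0.0, 45.0, 0.0, 0.0, 0.0, 0.0, 0.0, 0.0, 45.0, 0.0, 0.0, 0.0, 0.0, 0.0, 0.0, 45.0, 0.0, 0.0, 0.0, 0.0, 0.0, 0.0, 45.0]
```

Tracking is good, so I continue.

Call:
drive_tool:
  deltas: [0,-10,0,0.5,0.2,5.4,45,0,-10,0,1.4,0.2,5.2,45,0,-10,0,2.3,0.2,4.9,45,0,-10,0,3.1,0.2,4.4,45,0,-10,0,3.9,0.2,3.8,45]

```text
t: 2.5
tcp_pos: [0.4418, -0.1092, 0.1944]
eef_rot: [-0.676, 0.683, 0.196, -0.194]
contact_force: [0.4, -0.2, 0.3]
opening: 0.0416
```

Call:
drive_tool:
  deltas: [0,-10,0,4.5,0.2,3.1,45,0,-10,0,4.9,0.2,2.3,45,0,-10,0,5.2,0.2,1.4,45,0,-10,0,5.4,0.2,0.4,45,0,-10,0,5.4,0.2,-0.5,45]

```text
t: 3.12
tcp_pos: [0.5501, 0.1478, 0.184]
eef_rot: [-0.522, 0.532, 0.471, -0.471]
contact_force: [0.3, 0.1, -0.4]
opening: 0.0411
```

```bash
python3 -c "
from plan import *
plan([([.5775,.179,.17],91)],45,20)"
```

```text
now t 3.12 [0.5501 0.1478 0.184 ] yaw 83.5 tilt 0.83 F [ 0.3  0.1 -0.4] op 0.0411 q7 0.77 q1 0.29
1 rows; end [0.5775 0.179  0.17  ]
[0.6, -7.5, -0.6, 3.42, 1.4, -2.36, 45.0, 0.0, 0.0, 0.0, 0.0, 0.0, 0.0, 45.0, 0.0, 0.0, 0.0, 0.0, 0.0, 0.0, 45.0, 0.0, 0.0, 0.0, 0.0, 0.0, 0.0, 45.0, 0.0, 0.0, 0.0, 0.0, 0.0, 0.0, 45.0]
```

Call:
drive_tool:
  deltas: [0.6,-7.5,-0.6,3.4,1.4,-2.4,45,0,0,0,0,0,0,45,0,0,0,0,0,0,45,0,0,0,0,0,0,45,0,0,0,0,0,0,45]

```text
t: 3.75
tcp_pos: [0.578, 0.1819, 0.1702]
eef_rot: [-0.494, 0.494, 0.506, -0.506]
contact_force: [-1.0, -0.1, 0.4]
opening: 0.0414
```

```bash
python3 -c "
from plan import *
from rig import imaging
f=imaging.grab_frame('wrist');pickle.dump(f,open('wrist1.pkl','wb'));cv2.imwrite('pics/wrist1.png',f['pixels'][:,:,::-1])
pts=dict(knobtop=(.5775,.179,.056),pivot=(.497,.1775,.028),near=(.5045,.2331,.014),far=(.5755,.245,.014),handle=(.54,.239,.069))
for k,v in pts.items(): print(k,proj(f,v,True).round(1))
plan([([.5775,.179,.031],91)],45,20)"
```

```text
knobtop [[270.4 210.2]]
pivot [[271.1 121. ]]
near [[326.4 131. ]]
far [[334.3 200.2]]
handle [[341.5 173. ]]
now t 3.80 [0.5781 0.1818 0.1702] yaw 91.4 tilt 0.05 F [0.1 0.2 0.5] op 0.0410 q7 0.84 q1 0.23
3 rows; end [0.5775 0.179  0.031 ]
[0.0, 0.1, 0.0, -0.1, 4.64, 0.02, 45.0, 0.0, 0.1, 0.0, -0.1, 4.64, 0.02, 45.0, 0.0, 0.2, 0.1, -0.09, 4.64, 0.03, 45.0, 0.0, 0.0, 0.0, 0.0, 0.0, 0.0, 45.0, 0.0, 0.0, 0.0, 0.0, 0.0, 0.0, 45.0]
```

View pics/wrist1.png

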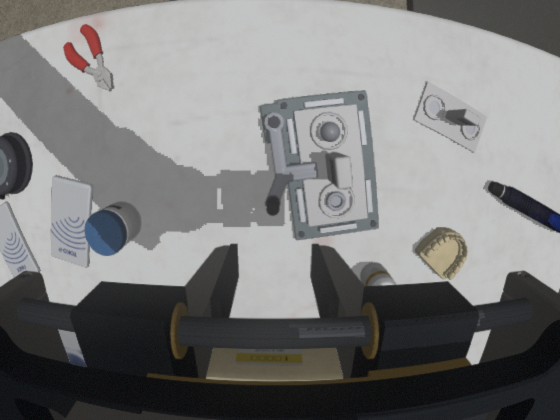

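The wrist picture shows the knob top at about (273,205), the pivot at (274,121), the ball at (330,129), the ring at (336,200) and the blade at about (341,172). My projections are within 2–5 px of these.

```bash
python3 -c "
from plan import *
f=pickle.load(open('wrist1.pkl','rb'))
crop(f,240,400,80,250,5*0.7,'pics/w1c.png') if 0 else crop(f,240,390,85,245,3.7,'pics/w1c.png')
for n,uv,z in [('knob',(273,205),.056),('pivot',(274,121),.028),('near',(329,129.5),.018),('far',(336,200),.018)]: print(n,atz(f,uv,z,True).round(4))"
```

```text
knob [0.5726 0.1812 0.056 ]
pivot [0.4969 0.1803 0.028 ]
near [0.5029 0.235  0.018 ]
far [0.5744 0.246  0.018 ]
```

View pics/w1c.png

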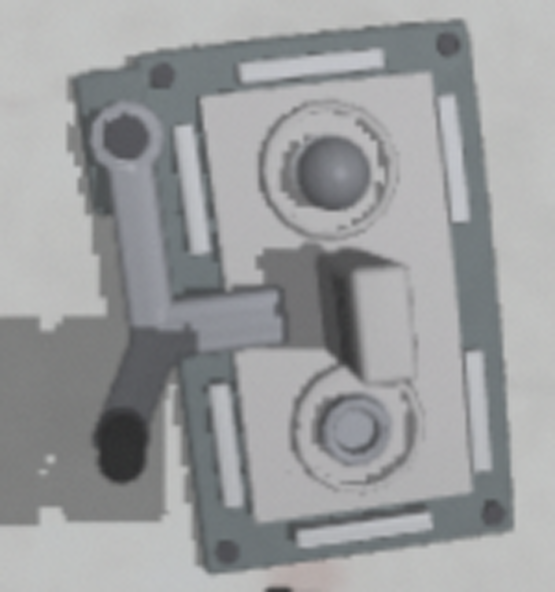

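Call:
drive_tool:
  deltas: [0,0,0,-0.1,4.6,0.1,40,0,0,0,-0.1,4.6,0.1,40,0,0,0,0,4.5,0,40,0,0,0,0,0.2,0,40,0,0,0,0,0,0,25]

```text
t: 4.42
tcp_pos: [0.5799, 0.1774, 0.0329]
eef_rot: [-0.493, 0.497, 0.507, -0.502]
contact_force: [-0.3, -0.3, -0.3]
opening: 0.0289
```

```bash
python3 -c "
from plan import *
from rig import imaging
f=imaging.grab_frame('wrist');cv2.imwrite('pics/wrist2.png',f['pixels'][:,:,::-1])
P=np.array([.497,.179]);L=.0795
K=lambda a,z:(*(P+L*np.array([np.cos(np.radians(a)),np.sin(np.radians(a))])),z)
plan([(K(1-8*i,.031),91-8*i) for i in range(1,11)]+[(K(-84,.031),11)],25,20)"
```

```text
now t 4.47 [0.5799 0.1772 0.033 ] yaw 91.1 tilt 0.52 F [-0.7 -0.1 -0.6] op 0.0249 q7 0.73 q1 0.15
11 rows; end [0.5053 0.0999 0.031 ]
[0.5, 8.1, 0.0, -0.78, 0.2, 0.41, 25.0, 0.0, 8.0, 0.0, -1.11, 0.0, 0.08, 25.0, 0.0, 8.0, 0.0, -1.1, 0.0, 0.07, 25.0, 0.0, 8.0, 0.0, -1.11, 0.0, 0.08, 25.0, 0.0, 8.0, 0.0, -1.11, 0.0, 0.08, 25.0]
[0.0, 8.0, 0.0, -1.1, -0.01, 0.08, 25.0, 0.0, 8.0, 0.0, -1.11, 0.0, 0.07, 25.0, 0.0, 8.0, 0.0, -1.11, 0.0, 0.08, 25.0, 0.0, 8.0, 0.0, -1.1, 0.0, 0.08, 25.0, 0.0, 8.0, 0.0, -1.11, 0.0, 0.07, 25.0]
[0.0, 0.0, 0.0, -0.69, 0.0, 0.03, 25.0, 0.0, 0.0, 0.0, 0.0, 0.0, 0.0, 25.0, 0.0, 0.0, 0.0, 0.0, 0.0, 0.0, 25.0, 0.0, 0.0, 0.0, 0.0, 0.0, 0.0, 25.0, 0.0, 0.0, 0.0, 0.0, 0.0, 0.0, 25.0]
```

View pics/wrist2.png

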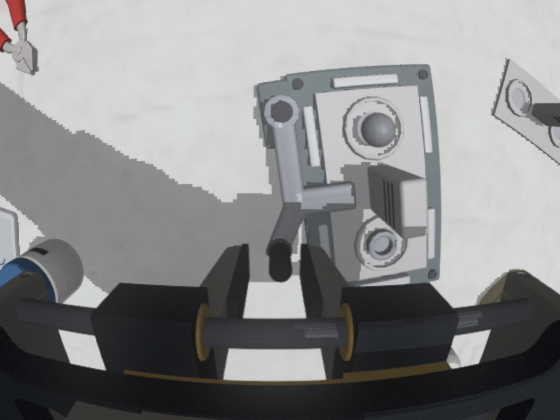

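```bash
python3 -c "
from plan import *
from rig import imaging
f=imaging.grab_frame('wrist');crop(f,200,360,180,320,4,'pics/w3c.png')
print(proj(f,[.5799,.1772,.056],True),proj(f,[.5799,.1772,.033],True),atz(f,(280,268),.056,True))"
```

```text
[[273.29508169 277.74098614]] [[273.37586722 259.80645401]] [0.57442197 0.18042613 0.056     ]
```

View pics/w3c.png

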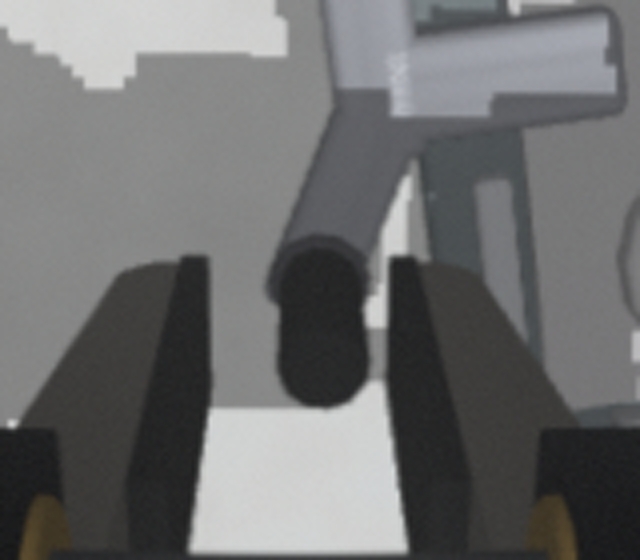

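Call:
drive_tool:
  deltas: [0.5,8,0,-0.7,0.1,0.5,24,0,8,0,-1.1,0,0.1,22,0,8,0,-1.1,0,0.1,22,0,8,0,-1.1,0,0.1,22,0,8,0,-1.1,0,0.1,22]

```text
t: 5.15
tcp_pos: [0.5626, 0.1339, 0.0417]
eef_rot: [0.642, -0.641, -0.305, 0.291]
contact_force: [0.3, 1.1, -0.9]
opening: 0.0201
```

```bash
python3 -c "
from plan import *
P=np.array([.497,.179]);L=.0795
K=lambda a,z:(*(P+L*np.array([np.cos(np.radians(a)),np.sin(np.radians(a))])),z)
plan([(K(a,.031),a+90) for a in (-45,-55,-65,-75)]+[(K(-86,.031),8)],22,20)"
```

```text
now t 5.15 [0.5626 0.1339 0.0417] yaw 49.8 tilt 1.09 F [ 0.3  1.1 -0.9] op 0.0201 q7 0.18 q1 0.12
5 rows; end [0.5026 0.0997 0.031 ]
[0.4, 4.8, 1.0, -1.47, 1.04, 0.0, 22.0, 0.0, 10.0, 0.0, -1.38, 0.0, 0.13, 22.0, 0.0, 10.0, 0.0, -1.38, 0.0, 0.12, 22.0, 0.0, 10.0, 0.0, -1.38, 0.0, 0.12, 22.0, 0.0, 7.0, 0.0, -1.52, 0.0, 0.14, 22.0]
```

Call:
drive_tool:
  deltas: [0.4,4.8,1,-1.2,1,0,22,0,9,0,-1.3,0.3,0.1,22,0,9,0,-1.3,0.2,0.1,22,0,8,0,-1.2,0.2,0.1,22,0,0,0,0,0,0,22]

```text
t: 5.78
tcp_pos: [0.5297, 0.1071, 0.0343]
eef_rot: [0.699, -0.697, -0.118, 0.104]
contact_force: [0.2, 0.7, 0.7]
opening: 0.0203
```

```bash
python3 -c "
from plan import *
from rig import imaging
P=np.array([.497,.179]);L=.0795
K=lambda a,z:(*(P+L*np.array([np.cos(np.radians(a)),np.sin(np.radians(a))])),z)
plan([(K(a,.031),a+90) for a in (-75,)]+[(K(-86,.031),8)],22,20)
f=imaging.grab_frame('wrist');cv2.imwrite('pics/wrist4.png',f['pixels'][:,:,::-1])"
```

```text
now t 5.78 [0.5297 0.1071 0.0343] yaw 18.1 tilt 1.18 F [0.2 0.7 0.7] op 0.0203 q7 -0.27 q1 0.06
2 rows; end [0.5025 0.0997 0.031 ]
[0.0, 3.1, 1.2, -1.31, 0.31, -0.09, 22.0, 0.0, 7.0, 0.0, -1.52, 0.0, 0.15, 22.0, 0.0, 0.0, 0.0, 0.0, 0.0, 0.0, 22.0, 0.0, 0.0, 0.0, 0.0, 0.0, 0.0, 22.0, 0.0, 0.0, 0.0, 0.0, 0.0, 0.0, 22.0]
```

View pics/wrist4.png

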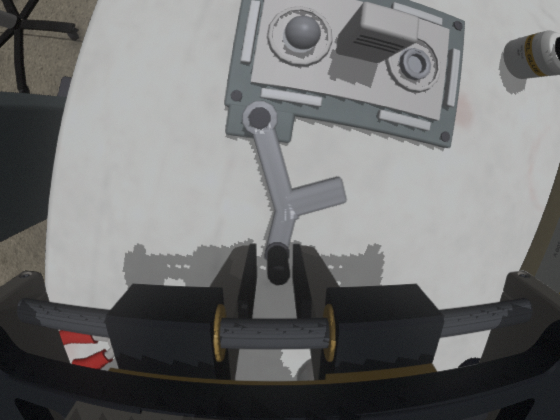

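Call:
drive_tool:
  deltas: [0,3,1,-1.3,0.2,0,22,0,7,0,-1.5,0.1,0.1,22,0,3,0,-0.5,0,0,22,0,0,0,0,0,0,22,0,0,0,0,0,0,40]

```text
t: 6.45
tcp_pos: [0.5041, 0.1025, 0.0351]
eef_rot: [0.708, -0.705, -0.039, 0.029]
contact_force: [-0.1, 0.7, -0.1]
opening: 0.0281
```

```bash
python3 -c "
from plan import *
from rig import imaging
f=imaging.grab_frame('wrist');cv2.imwrite('pics/wrist5.png',f['pixels'][:,:,::-1])
plan([],22)"
```

```text
now t 6.50 [0.5041 0.1025 0.0351] yaw 5.5 tilt 0.86 F [0.2 0.1 0.5] op 0.0324 q7 -0.45 q1 0.02
0 rows; end [0.5041 0.1025 0.0351]
```

View pics/wrist5.png

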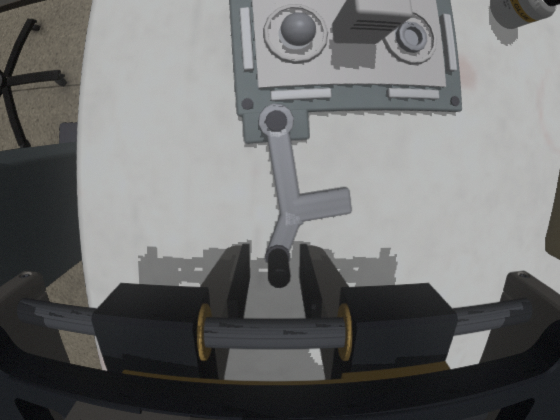

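The lever is open to about 1.45 rad by the knob position. I lift off it and move over the tray.

Call:
drive_tool:
  deltas: [0,0,0,0,-5,0,40,0,0,0,0,-5,0,45,0,0,0,0,-2,0,55,0,0,0,0,0,0,65,0,0,0,0,0,0,65]

```text
t: 7.12
tcp_pos: [0.5029, 0.1022, 0.1573]
eef_rot: [0.708, -0.704, -0.04, 0.031]
contact_force: [-0.2, -0.6, -0.1]
opening: 0.0597
```

```bash
python3 -c "
from plan import *
plan([([.5395,.2398,.15],99.2)],65,10)"
```

```text
now t 7.12 [0.5029 0.1022 0.1573] yaw 5.8 tilt 0.75 F [-0.2 -0.6 -0.1] op 0.0597 q7 -0.34 q1 0.11
9 rows; end [0.5395 0.2398 0.15  ]
[0.0, -10.4, 0.1, 0.56, 0.1, 1.48, 65.0, 0.0, -10.4, 0.1, 0.82, 0.09, 1.36, 65.0, 0.0, -10.4, 0.1, 1.05, 0.09, 1.19, 65.0, 0.0, -10.4, 0.1, 1.24, 0.09, 0.98, 65.0, 0.1, -10.4, 0.1, 1.4, 0.09, 0.74, 65.0]
[0.0, -10.4, 0.0, 1.51, 0.09, 0.47, 65.0, 0.1, -10.3, 0.1, 1.57, 0.09, 0.19, 65.0, 0.0, -10.4, 0.0, 1.57, 0.08, -0.09, 65.0, 0.1, -10.3, 0.1, 1.54, 0.08, -0.38, 65.0, 0.0, 0.0, 0.0, 0.0, 0.0, 0.0, 65.0]
```

Call:
drive_tool:
  deltas: [0,-10.4,0.1,0.6,0.1,1.5,65,0,-10.4,0.1,0.8,0.1,1.4,65,0,-10.4,0.1,1.1,0.1,1.2,65,0,-10.4,0.1,1.2,0.1,1,65,0,-10.4,0.1,1.4,0.1,0.7,65]

```text
t: 7.75
tcp_pos: [0.5195, 0.1794, 0.1449]
eef_rot: [0.615, -0.613, -0.347, 0.353]
contact_force: [-0.5, 0.3, 0.2]
opening: 0.0598
```

Call:
drive_tool:
  deltas: [0,-10.4,0,1.5,0.1,0.5,65,0,-10.4,0,1.6,0.1,0.2,65,0,-10.4,0,1.6,0.1,-0.1,65,0,-10.4,0.1,1.5,0.1,-0.4,65,0,0,0,0,0,0,65]

```text
t: 8.38
tcp_pos: [0.5295, 0.2435, 0.1317]
eef_rot: [0.449, -0.438, -0.545, 0.557]
contact_force: [0.3, -0.3, 1.4]
opening: 0.0596
```

```bash
python3 -c "
from plan import *
from rig import imaging
f=imaging.grab_frame('wrist');pickle.dump(f,open('wrist6.pkl','wb'));cv2.imwrite('pics/wrist6.png',f['pixels'][:,:,::-1])
for v in [(.5395,.2398,.069),(.5395,.2398,.037)]: print(proj(f,v,True))
plan([([.5395,.2398,.15],99.2)],65,10)"
```

```text
[[265.88042488 240.56690479]]
[[266.73106197 228.98363144]]
now t 8.43 [0.5295 0.2425 0.1316] yaw 102.2 tilt 1.30 F [ 0.1 -0.3  0.1] op 0.0600 q7 0.89 q1 0.10
1 rows; end [0.5395 0.2398 0.15  ]
[-1.3, 3.0, 0.0, -0.47, -1.86, -0.88, 65.0, 0.0, 0.0, 0.0, 0.0, 0.0, 0.0, 65.0, 0.0, 0.0, 0.0, 0.0, 0.0, 0.0, 65.0, 0.0, 0.0, 0.0, 0.0, 0.0, 0.0, 65.0, 0.0, 0.0, 0.0, 0.0, 0.0, 0.0, 65.0]
```

View pics/wrist6.png

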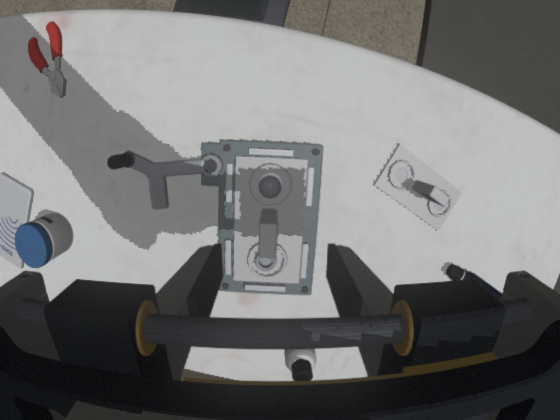

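Call:
drive_tool:
  deltas: [-1.3,3,0,-0.4,-1.5,-0.9,65,0,0,0,0,0,0,65,0,0,0,0,0,0,65,0,0,0,0,0,0,65,0,0,0,0,0,0,65]

```text
t: 9.05
tcp_pos: [0.5404, 0.2378, 0.1473]
eef_rot: [0.46, -0.462, -0.536, 0.536]
contact_force: [-0.7, 0.9, -0.3]
opening: 0.0596
```

```bash
python3 -c "
from plan import *
from rig import imaging
f=imaging.grab_frame('wrist');pickle.dump(f,open('wrist7.pkl','wb'));crop(f,190,350,120,310,3.1,'pics/w7c.png')
plan([([.5395,.2398,.15],99.2)],65,10)"
```

```text
now t 9.10 [0.5404 0.2379 0.1473] yaw 98.6 tilt 0.18 F [0.  0.6 0.1] op 0.0596 q7 0.85 q1 0.11
1 rows; end [0.5395 0.2398 0.15  ]
[0.1, -0.6, -0.2, 0.2, -0.27, 0.06, 65.0, 0.0, 0.0, 0.0, 0.0, 0.0, 0.0, 65.0, 0.0, 0.0, 0.0, 0.0, 0.0, 0.0, 65.0, 0.0, 0.0, 0.0, 0.0, 0.0, 0.0, 65.0, 0.0, 0.0, 0.0, 0.0, 0.0, 0.0, 65.0]
```

View pics/w7c.png

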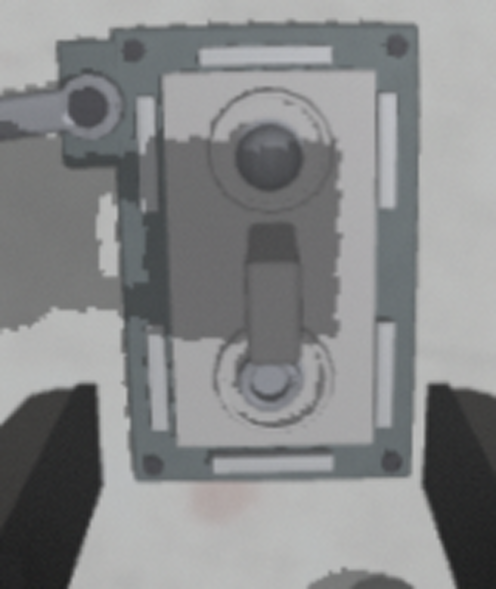

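```bash
python3 -c "
from plan import *
f=pickle.load(open('wrist7.pkl','rb'))
W=lambda u,v,z:atz(f,(190+(u-1)/3.1,120+(v-1)/3.1),z,True)[:2].round(4)
a=W(274,378,.018);b=W(270,150,.018);print(a,b,(a+b)/2,np.degrees(np.arctan2(*(a-b)[::-1])))
print('blade',W(273,312,.069)); e=W(169,75,.014),W(178,445,.014),W(376,72,.014),W(373,444,.014);print(e,sum(e)/4,[np.degrees(np.arctan2(*(e[i+1]-e[i])[::-1])) for i in (0,2)])
print(np.degrees(np.arctan2(*(W(298,263,.069)-W(299,362,.069))[::-1])),np.degrees(np.arctan2(*(W(248,263,.069)-W(250,362,.069))[::-1])))
"
```

```text
[0.5745 0.247 ] [0.5036 0.2348] [0.53905 0.2409 ] 9.76346270031722
blade [0.5389 0.2407]
(array([0.4859, 0.2015]), array([0.6039, 0.2197]), array([0.4756, 0.2628]), array([0.594, 0.283])) [0.53985 0.24175] [np.float64(8.768053160437967), np.float64(9.681905286588318)]
-170.21759296819272 -170.43091559346283
```

Call:
drive_tool:
  deltas: [0,-0.9,0,0.3,2,0.1,65,0,0,0,0,2,0,65,0,0,0,0,1.5,0,65,0,0,0,0,0,0,65,0,0,0,0,0,0,65]

```text
t: 9.72
tcp_pos: [0.5376, 0.2405, 0.0864]
eef_rot: [0.456, -0.457, -0.539, 0.541]
contact_force: [0.0, 0.4, 0.7]
opening: 0.0601
```

```bash
python3 -c "
from plan import *
plan([([.5393,.2405,.036],99.5)],65,10,smax=2)"
```

```text
now t 9.72 [0.5376 0.2405 0.0864] yaw 99.6 tilt 0.20 F [0.  0.4 0.7] op 0.0601 q7 0.81 q1 0.06
3 rows; end [0.5393 0.2405 0.036 ]
[0.0, 0.0, -0.1, 0.0, 1.68, -0.06, 65.0, -0.1, 0.0, 0.0, -0.01, 1.68, -0.06, 65.0, 0.0, 0.1, -0.1, -0.01, 1.68, -0.05, 65.0, 0.0, 0.0, 0.0, 0.0, 0.0, 0.0, 65.0, 0.0, 0.0, 0.0, 0.0, 0.0, 0.0, 65.0]
```

Call:
drive_tool:
  deltas: [0,0,0,0,1.6,-0.1,65,0,0,0,0,1.6,-0.1,65,0,0,0,0,1.3,0,65,0,0,0,0,0,0,65,0,0,0,0,0,0,65]

```text
t: 10.35
tcp_pos: [0.5401, 0.2407, 0.0385]
eef_rot: [0.456, -0.457, -0.539, 0.541]
contact_force: [0.1, 0.5, -1.0]
opening: 0.0597
```

```bash
python3 -c "
from plan import *
from rig import imaging
f=imaging.grab_frame('wrist');crop(f,170,370,120,330,2.8,'pics/w8c.png')
plan([([.5393,.2405,.036],99.5)],65,10,smax=2)"
```

```text
now t 10.40 [0.5401 0.2407 0.0386] yaw 99.5 tilt 0.18 F [-0.2 -0.4 -0.7] op 0.0603 q7 0.76 q1 0.03
1 rows; end [0.5393 0.2405 0.036 ]
[-0.1, 0.0, -0.2, -0.01, 0.26, 0.08, 65.0, 0.0, 0.0, 0.0, 0.0, 0.0, 0.0, 65.0, 0.0, 0.0, 0.0, 0.0, 0.0, 0.0, 65.0, 0.0, 0.0, 0.0, 0.0, 0.0, 0.0, 65.0, 0.0, 0.0, 0.0, 0.0, 0.0, 0.0, 65.0]
```

View pics/w8c.png

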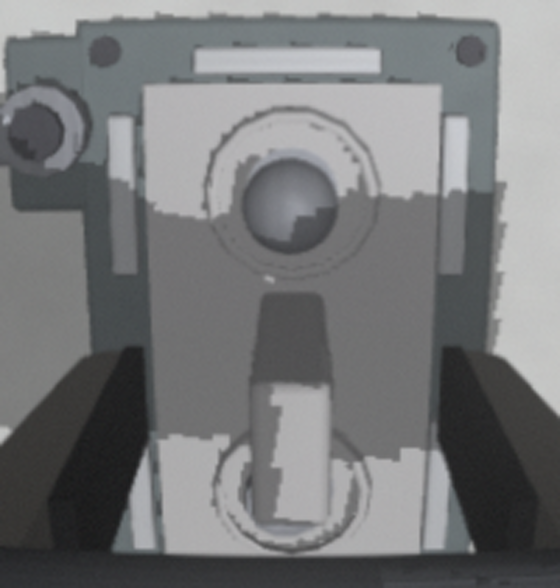

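The blade is centred between the fingers (crop x about 290), so I close.

Call:
drive_tool:
  deltas: [0,0,0,0,0.2,0,40,0,0,0,0,0,0,25,0,0,0,0,0,0,5,0,0,0,0,0,0,5,0,0,0,0,0,0,5]
  grip_force: 25

```text
t: 11.02
tcp_pos: [0.5409, 0.2409, 0.0377]
eef_rot: [0.456, -0.458, -0.539, 0.54]
contact_force: [-0.5, 0.3, -1.0]
opening: 0.0141
```

Call:
drive_tool:
  deltas: [0,0,0,0,0,0,5,0,0,0,0,0,0,5,0,0,0,0,-0.4,0,5,0,0,0,0,-0.6,0,5,0,0,0,0,-0.6,0,5]

```text
t: 11.65
tcp_pos: [0.5402, 0.2405, 0.0539]
eef_rot: [0.456, -0.457, -0.539, 0.541]
contact_force: [0.1, -0.2, -0.9]
opening: 0.0141
```

```bash
python3 -c "
from plan import *
from rig import imaging
f=imaging.grab_frame('wrist');cv2.imwrite('pics/w9.png',f['pixels'][:,:,::-1])
plan([([.5393,.2405,.12],99.5)],5,10,smax=1)"
```

```text
now t 11.70 [0.5407 0.2409 0.0547] yaw 99.5 tilt 0.16 F [ 0.4 -1.1 -0.9] op 0.0136 q7 0.78 q1 0.04
7 rows; end [0.5393 0.2405 0.12  ]
[0.0, 0.0, 0.0, 0.0, -0.93, 0.02, 5.0, 0.0, 0.0, 0.0, -0.01, -0.93, 0.02, 5.0, 0.0, 0.0, 0.0, 0.0, -0.93, 0.02, 5.0, 0.0, 0.0, 0.0, -0.01, -0.93, 0.02, 5.0, 0.0, 0.0, -0.1, 0.0, -0.94, 0.02, 5.0]
[0.0, 0.0, 0.0, 0.0, -0.93, 0.02, 5.0, 0.0, 0.0, -0.1, -0.01, -0.94, 0.02, 5.0, 0.0, 0.0, 0.0, 0.0, 0.0, 0.0, 5.0, 0.0, 0.0, 0.0, 0.0, 0.0, 0.0, 5.0, 0.0, 0.0, 0.0, 0.0, 0.0, 0.0, 5.0]
```

View pics/w9.png

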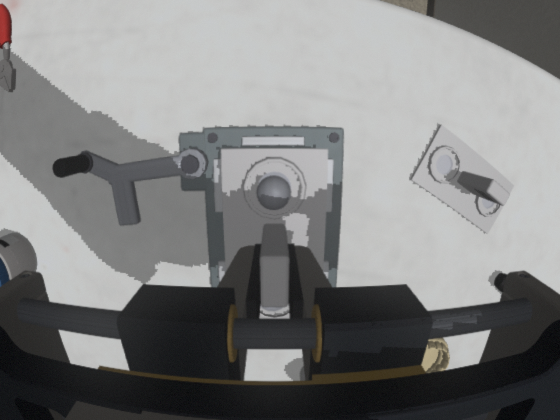

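The tray is lifting, with the ball in its pocket at (274,191) and the lever wide open. I continue up.

Call:
drive_tool:
  deltas: [0,0,0,0,-0.8,0,5,0,0,0,0,-1.1,0,5,0,0,0,0,-1.2,0,5,0,0,0,0,-1.2,0,5,0,0,0,0,-1.2,0,5]

```text
t: 12.32
tcp_pos: [0.5405, 0.241, 0.1136]
eef_rot: [0.456, -0.458, -0.539, 0.54]
contact_force: [-0.5, -0.4, -1.4]
opening: 0.0136
```

Call:
drive_tool:
  deltas: [0,0,0,0,-1.1,0,5,0,0,0,0,-0.8,0,5,0,0,0,0,-0.4,0,5,0,0,0,0,-0.1,0,5,0,0,0,0,0,0,5]

```text
t: 12.95
tcp_pos: [0.5407, 0.241, 0.1402]
eef_rot: [0.456, -0.458, -0.54, 0.54]
contact_force: [0.1, 0.3, -1.3]
opening: 0.0136
```

```bash
python3 -c "
from plan import *
from rig import imaging,cut_out
for n in ('top','scene'):
    f=imaging.grab_frame(n);pickle.dump(f,open(n+'1.pkl','wb'))
    for d in cut_out('lens',n)[:1]+cut_out('viewer',n)[:1]:
        m=d['region'].astype(np.uint8);c=cv2.findContours(m,0,2)[0];c=max(c,key=cv2.contourArea);e=cv2.fitEllipse(c);print(n,e,atz(f,e[0],.033).round(4))
crop(pickle.load(open('top1.pkl','rb')),310,380,175,240,8,'pics/l1.png')
crop(pickle.load(open('scene1.pkl','rb')),280,350,175,240,8,'pics/l2.png')
plan([([.565,-.16,.14],99.5)],5,10,smax=1.8)"
```

```text
top ((344.41400146484375, 206.5609130859375), (28.620460510253906, 30.38083839416504), 12.644990921020508) [ 0.5294 -0.1689  0.033 ]
top ((344.4004211425781, 206.76597595214844), (27.92910385131836, 29.618305206298828), 14.872432708740234) [ 0.5288 -0.1689  0.033 ]
scene ((316.42962646484375, 204.34112548828125), (25.021808624267578, 28.422040939331055), 86.27069854736328) [ 0.5177 -0.158   0.033 ]
scene ((316.4054870605469, 203.60696411132812), (26.988611221313477, 29.234121322631836), 84.86840057373047) [ 0.5202 -0.16    0.033 ]
now t 13.25 [0.5407 0.2411 0.1402] yaw 99.5 tilt 0.19 F [-0.   0.3 -2.4] op 0.0137 q7 0.85 q1 0.10
23 rows; end [ 0.565 -0.16   0.14 ]
[0.0, 0.0, 0.0, -1.74, 0.01, 0.18, 5.0, 0.0, 0.0, 0.0, -1.74, 0.01, 0.19, 5.0, 0.0, 0.0, 0.0, -1.74, 0.0, 0.18, 5.0, 0.0, 0.0, 0.0, -1.74, 0.01, 0.19, 5.0, 0.0, 0.0, 0.0, -1.74, 0.0, 0.18, 5.0]
[0.0, 0.0, 0.0, -1.74, 0.01, 0.19, 5.0, 0.0, 0.0, 0.0, -1.74, 0.0, 0.18, 5.0, 0.0, 0.0, 0.0, -1.74, 0.01, 0.19, 5.0, 0.0, 0.0, 0.0, -1.74, 0.0, 0.18, 5.0, 0.0, 0.0, 0.0, -1.74, 0.01, 0.19, 5.0]
```

View pics/l1.png

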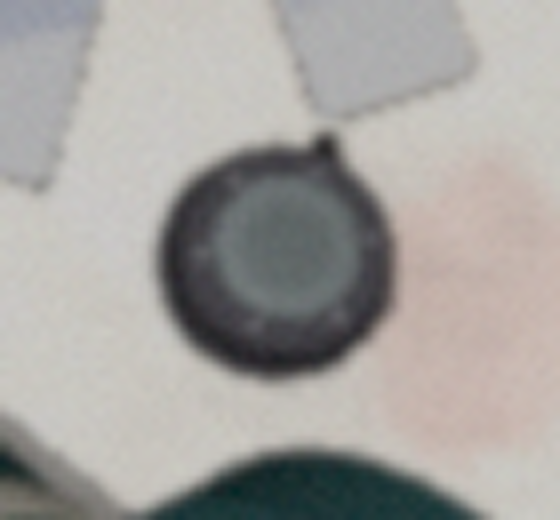

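View pics/l2.png

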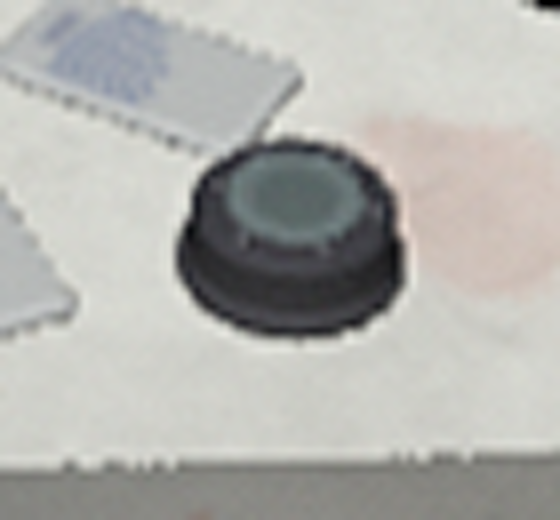

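The lens centre is at px (345.6,205.4) in the top view and (316.7,198.9) in the scene view.

```bash
python3 -c "
from plan import *
a=atz(pickle.load(open('top1.pkl','rb')),(345.6,205.4),.035);b=atz(pickle.load(open('scene1.pkl','rb')),(316.7,198.9),.035);print(a,b)
l=(a+b)/2;print(l, l[:2]+.036*np.array([np.cos(np.radians(9.5)),np.sin(np.radians(9.5))]))"
```

```text
[ 0.53251619 -0.17169134  0.035     ] [ 0.53387288 -0.17207677  0.035     ]
[ 0.53319454 -0.17188405  0.035     ] [ 0.56870082 -0.16594234]
```

Call:
drive_tool:
  deltas: [0,0,0,-0.4,0,0,5,0,0,0,-0.8,0,0.1,5,0,0,0,-1.2,0,0.1,5,0,0,0,-1.5,0,0.2,5,0,0,0,-1.6,0,0.2,5]

```text
t: 13.88
tcp_pos: [0.544, 0.1825, 0.1401]
eef_rot: [0.455, -0.458, -0.54, 0.54]
contact_force: [-0.1, 0.4, -1.1]
opening: 0.0139
```

Call:
drive_tool:
  deltas: [0,0,0,-1.6,0,0.2,5,0,0,0,-1.6,0,0.2,5,0,0,0,-1.6,0,0.2,5,0,0,0,-1.6,0,0.2,5,0,0,0,-1.6,0,0.2,5]

```text
t: 14.5
tcp_pos: [0.5477, 0.0948, 0.1405]
eef_rot: [0.456, -0.458, -0.539, 0.54]
contact_force: [0.5, -1.2, -2.0]
opening: 0.0139
```

```bash
python3 -c "
from plan import *
from rig import imaging
f=imaging.grab_frame('wrist');cv2.imwrite('pics/w10.png',f['pixels'][:,:,::-1])
plan([([.5625,-.16,.14],99.5)],5,10,smax=1.6)"
```

```text
now t 14.55 [0.548  0.0918 0.1402] yaw 99.3 tilt 0.35 F [-0.1 -2.4 -2.3] op 0.0137 q7 1.10 q1 0.38
16 rows; end [ 0.5625 -0.16    0.14  ]
[0.0, 0.0, 0.0, -1.57, 0.01, 0.16, 5.0, 0.0, 0.0, 0.0, -1.57, 0.01, 0.17, 5.0, 0.0, 0.0, 0.0, -1.57, 0.01, 0.16, 5.0, 0.0, 0.0, 0.0, -1.57, 0.01, 0.17, 5.0, 0.0, 0.0, 0.0, -1.57, 0.01, 0.16, 5.0]
[0.0, 0.0, 0.0, -1.57, 0.01, 0.17, 5.0, 0.0, 0.0, 0.0, -1.57, 0.01, 0.16, 5.0, 0.0, 0.0, 0.0, -1.57, 0.01, 0.17, 5.0, 0.0, 0.0, 0.0, -1.56, 0.01, 0.16, 5.0, 0.0, 0.0, 0.0, -1.57, 0.01, 0.17, 5.0]
```

View pics/w10.png

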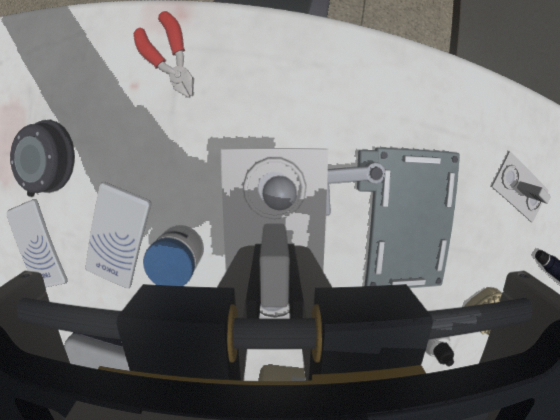

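Call:
drive_tool:
  deltas: [0,0,0,-0.7,0,0.1,5,0,0,0,-1.2,0,0.1,5,0,0,0,-1.6,0,0.1,5,0,0,0,-1.6,0,0.1,5,0,0,0,-1.6,0,0.1,5]

```text
t: 15.18
tcp_pos: [0.5543, 0.022, 0.1407]
eef_rot: [0.455, -0.459, -0.539, 0.54]
contact_force: [-0.4, -0.2, -2.3]
opening: 0.0138
```

Call:
drive_tool:
  deltas: [0,0,0,-1.6,0,0.1,5,0,0,0,-1.6,0,0.2,5,0,0,0,-1.6,0,0.1,5,0,0,0,-1.6,0,0.2,5,0,0,0,-1.6,0,0.1,5]

```text
t: 15.8
tcp_pos: [0.5608, -0.0645, 0.1411]
eef_rot: [0.456, -0.459, -0.538, 0.54]
contact_force: [0.1, 0.5, -1.9]
opening: 0.0135
```

```bash
python3 -c "
from plan import *
plan([([.5687,-.166,.14],99.5)],5,10,smax=1.6)"
```

```text
now t 15.80 [ 0.5608 -0.0645  0.1411] yaw 99.4 tilt 0.31 F [ 0.1  0.5 -1.9] op 0.0135 q7 1.39 q1 0.64
7 rows; end [ 0.5687 -0.166   0.14  ]
[0.0, 0.0, 0.0, -1.45, 0.02, 0.13, 5.0, 0.0, 0.0, -0.1, -1.45, 0.02, 0.12, 5.0, 0.0, 0.0, 0.0, -1.45, 0.02, 0.13, 5.0, 0.0, 0.0, -0.1, -1.45, 0.02, 0.12, 5.0, 0.0, 0.0, 0.0, -1.45, 0.02, 0.13, 5.0]
[0.0, -0.1, -0.1, -1.45, 0.02, 0.12, 5.0, 0.1, 0.0, 0.0, -1.45, 0.02, 0.13, 5.0, 0.0, 0.0, 0.0, 0.0, 0.0, 0.0, 5.0, 0.0, 0.0, 0.0, 0.0, 0.0, 0.0, 5.0, 0.0, 0.0, 0.0, 0.0, 0.0, 0.0, 5.0]
```

Call:
drive_tool:
  deltas: [0,0,0,-1.6,0,0.1,5,0,0,0,-1.6,0,0.2,5,0,0,0,-1.6,0,0.1,5,0,0,0,-1.4,0,0.1,5,0,0,0,-1.2,0,0.1,5]

```text
t: 16.42
tcp_pos: [0.5674, -0.1441, 0.1414]
eef_rot: [0.456, -0.459, -0.538, 0.54]
contact_force: [-0.0, 0.5, -1.4]
opening: 0.0139
```

Call:
drive_tool:
  deltas: [0,0,0,-0.9,0.2,0.1,5,0,0,0,-0.6,0.3,0,5,0,0,0,-0.3,0.5,0,5,0,0,0,0,0.3,0,5,0,0,0,0,0.1,0,5]

```text
t: 17.05
tcp_pos: [0.5694, -0.1629, 0.1262]
eef_rot: [0.456, -0.459, -0.538, 0.54]
contact_force: [0.1, 0.9, -0.9]
opening: 0.0139
```

```bash
python3 -c "
from plan import *
from rig import imaging
for n in ('wrist','top','scene'):
    f=imaging.grab_frame(n);pickle.dump(f,open(n+'2.pkl','wb'));cv2.imwrite('pics/%s_e.png'%n,f['pixels'][:,:,::-1])
plan([([.5687,-.166,.123],99.5)],5,10,smax=1.6)"
```

```text
now t 17.20 [ 0.5695 -0.1631  0.1265] yaw 99.4 tilt 0.27 F [ 0.1  0.2 -0.7] op 0.0141 q7 1.55 q1 0.77
1 rows; end [ 0.5687 -0.166   0.123 ]
[0.1, -0.1, -0.3, -0.27, 0.35, 0.13, 5.0, 0.0, 0.0, 0.0, 0.0, 0.0, 0.0, 5.0, 0.0, 0.0, 0.0, 0.0, 0.0, 0.0, 5.0, 0.0, 0.0, 0.0, 0.0, 0.0, 0.0, 5.0, 0.0, 0.0, 0.0, 0.0, 0.0, 0.0, 5.0]
```

View pics/wrist_e.png

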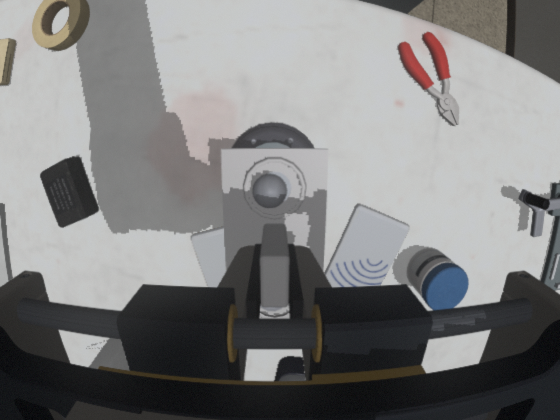

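View pics/scene_e.png

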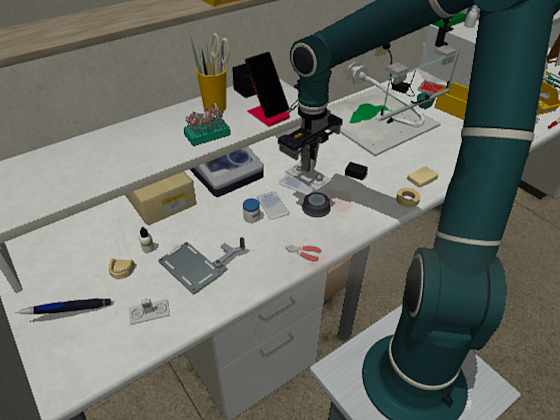

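View pics/top_e.png

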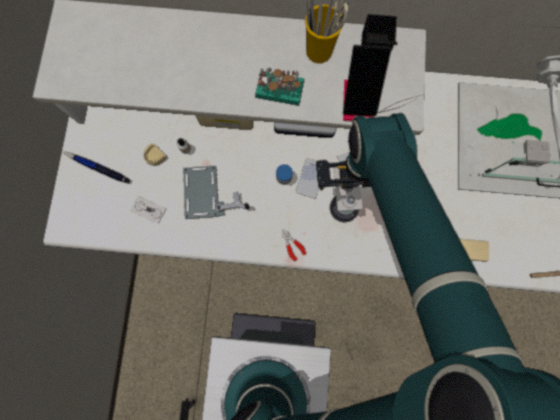

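```bash
python3 -c "
from plan import *
f=pickle.load(open('wrist2.pkl','rb'));t=pickle.load(open('top2.pkl','rb'));s=pickle.load(open('scene2.pkl','rb'))
print('ball wrist',atz(f,(269,190),.112,True));print('pocket',atz(f,(275,188),.106,True))
a=np.linspace(0,2*np.pi,60)
for c in [(.533,-.172),(.528,-.167)]:
  P=np.c_[c[0]+.042*np.cos(a),c[1]+.042*np.sin(a),0*a+.032];q=proj(f,P,True);print(c,'housing extents u',q[:,0].min(),q[:,0].max(),'vmin',q[:,1].min(),'u at vmin',q[q[:,1].argmin(),0])
crop(f,200,350,100,220,5,'pics/we.png');crop(t,310,390,150,230,7,'pics/te.png');crop(s,270,360,140,225,7,'pics/se.png')"
```

```text
ball wrist [ 0.53288086 -0.17166578  0.112     ]
pocket [ 0.53220715 -0.16826859  0.106     ]
(0.533, -0.172) housing extents u 219.80382591769907 321.35179897429214 vmin 121.1274837118284 u at vmin 270.6353831623689
(0.528, -0.167) housing extents u 226.5167509139859 328.35246945646503 vmin 116.08642410748536 u at vmin 277.78910015405904
```

View pics/we.png

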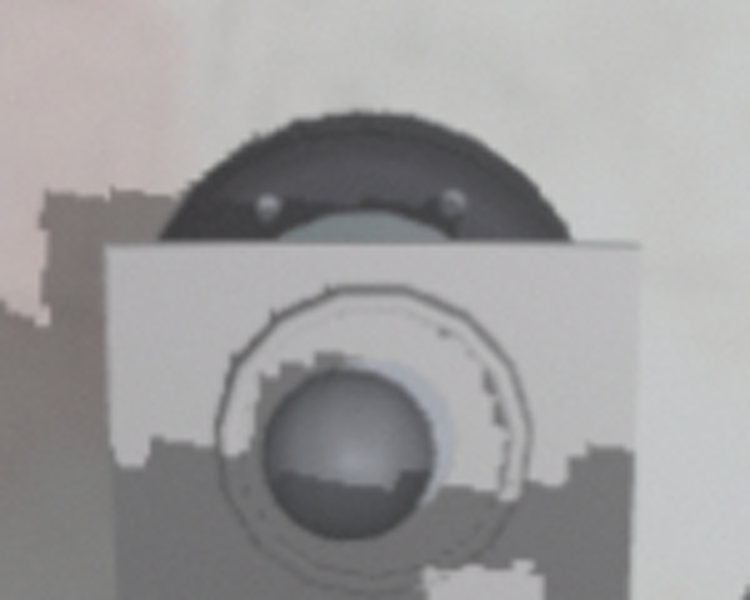

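View pics/te.png

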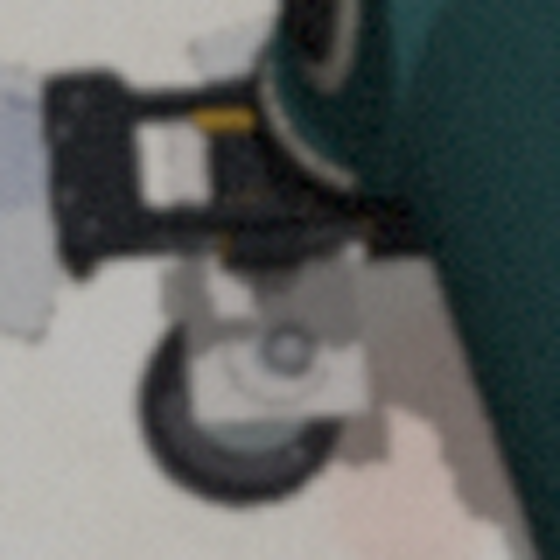

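View pics/se.png

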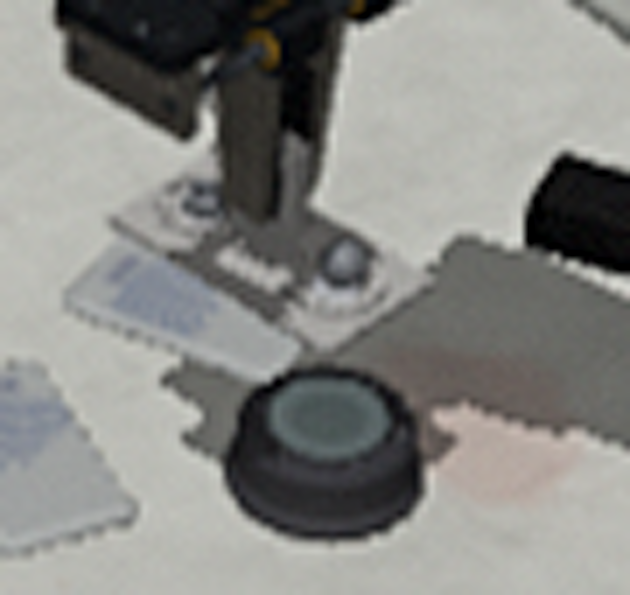

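```bash
python3 -c "
from plan import *
t=pickle.load(open('top2.pkl','rb'));s=pickle.load(open('scene2.pkl','rb'))
print(atz(t,(310+282/7,150+347/7),.113),atz(s,(270+340/7,140+258/7),.113))"
```

```text
[ 0.53248087 -0.17136596  0.113     ] [ 0.53700258 -0.17467442  0.113     ]
```

Call:
drive_tool:
  deltas: [0,0,0,-0.1,0.2,0,5,0,0,0,0,0.2,0,5,0,0,0,0,0,0,5,0,0,0,0,0,0,5,0,0,0,0,0,0,5]

```text
t: 17.82
tcp_pos: [0.57, -0.1639, 0.1226]
eef_rot: [0.456, -0.459, -0.539, 0.54]
contact_force: [0.1, 0.7, -1.1]
opening: 0.0136
```

```bash
python3 -c "
from plan import *
from rig import imaging,r
f=imaging.grab_frame('wrist');crop(f,200,350,100,260,4,'pics/wf.png')
plan([],5);print(np.abs(r.get_obs()['joint_vel']).max())"
```

```text
now t 17.88 [ 0.57   -0.1639  0.1226] yaw 99.4 tilt 0.30 F [ 0.9  0.7 -2.3] op 0.0140 q7 1.55 q1 0.77
0 rows; end [ 0.57   -0.1639  0.1226]
0.0033043941379901826
```

View pics/wf.png

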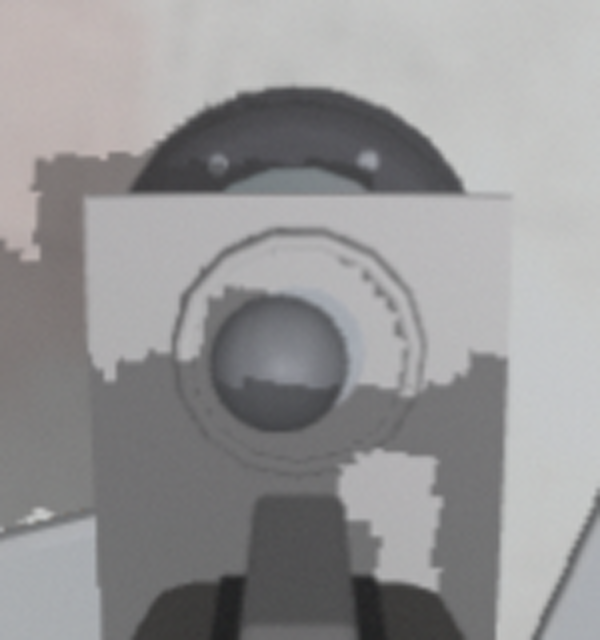

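The ball rests in its pocket (crop (281,363)) over the camera. Ball and lens agree within about 5 mm, and the arm is still, so I hand in.

```bash
python3 -c "
from rig import workorder
print(workorder.sign_off())"
```

```text
the job is handed in; nothing more can be done
None
```

The job is handed in, with the gripper still holding the tray over the camera. No verdict was reported, so what follows are my own checks.

**What I did:** I swung the clamp lever to about 1.45 rad, judged from the wrist picture of the knob. I then gripped the larger tray, the one in the socket block, across its upright blade at 25 N. I lifted it level, carried it slowly and stopped with the ball over the lens.

**Last checks before handing in:**
- **Hold:** the opening read 14 mm, which matches the blade. The tool was tilted 0.3° and the arm was still, with joint speeds under 0.004 rad/s.
- **Height:** the tray's underside was about 6 cm above the lens, worked out from the tool height.
- **Ball over lens:** the ball was at about (0.533, -0.171) and the lens at about (0.533, -0.171).
- **Ring and bystanders:** the last scene picture, before a final 4 mm lowering, showed the ring in its pocket, the lever open and no bystander visibly moved.

**What disagreed:** the scene camera put the ball about 5 mm away from what the wrist and top cameras gave. The network's outlines in the scene camera also put the lens about 20 mm off, because they covered the whole housing. I used lens centres picked by hand in the top and scene pictures instead. Those two agreed within about 2 mm, and the housing's edge in the wrist picture agreed within a few mm.

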